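# Release the child catch and open the knife drawer

## Task

The knife drawer of the little chest on the counter stands ajar, stopped by its child-safety catch. Using fingertips only, press the catch's red-marked spring plate well down and, keeping it down, slide the drawer towards you past the strike and on until it is fully open, then let go so the catch springs up. Pinch or take hold of nothing, press the plate and draw the drawer gently without forcing it against the catch, and leave the canister, the mug and the spice jar as they stand.

Things in the scene. Friction and masses are not known exactly. Their poses are not given: they have to be found in the camera images.
- chest: fixed sage green drawer chest, dark wood top board, 240 deep (x) x 300 wide (y) x 190 high mm. Origin: centre of its underside, on the counter. +x runs from its front to its back (the drawer opens along -x), z up. Front face (carcass and front edge of the 16 mm top board): plane x = -120 mm. Only the upper drawer moves; the lower front is fixed.
- drawer (a joint): how far the upper drawer is out, m: 0 shut, 0.150 fully open (stop). Slides along the chest's -x, stays where left (2.5 N friction, damping 8 N s/m). Starts ajar at 0.049 to 0.057. At 0.058 the raised catch's nose meets the strike; with the catch pressed 9 mm or more the nose passes beneath it, and is clear beyond 0.077.
- catch (a joint): how far the spring catch is pressed straight down, m: 0 up, 0.018 bottomed; the nose clears the strike from about 0.008. The spring resists with about 2 N at first, 5 N at 0.010 and 8 N bottomed, and lifts the catch again when let go.
- thumb_plate: the catch's plate, on a spring plunger inside the drawer behind its front: white plastic, 68 long (chest x) x 30 wide x 4 mm, red mark; moves with the drawer, axes as the chest. Origin: middle of the red mark, top face, 158 mm above the counter when up. Flat top from 24 mm in front (-x) of the origin to 32 mm behind it, where an upturned nose stands, 10 mm thick, 14 high.
- thumb_pad (a point): middle of the red mark, top face of the thumb plate (the plate's origin), 28 mm behind the inner face of the drawer front, at the chest's y = +55 mm, 32 mm below the chest's top when up. The bare plate in the gap, with the mark or the part ahead of it, is where to press.
- strike: white plastic bar under the front edge of the chest's top board, fixed: 8 (x) x 50 (y) x 10 (z) mm, origin at its centre; its underside is 164 mm above the counter. The catch's nose stops against its back.
- drawer_box: upper drawer with its 24 mm thick front (top 172 mm above the counter), axes as the chest; it holds a fixed tray with three knives (y below +10 mm, 128 mm high at most). Open gap from the front's inner face to the chest's front face, where a finger enters from above: the drawer joint's value less 10 mm, and 245 mm wide. Origin: counter height, chest's front plane when shut.
- front_inside (a point): the point at the top of the inner face of the drawer front (172 mm above the counter) right in front of the thumb plate; a finger in the gap pushes the drawer open on this face.
- front_panel: outside of the upper drawer's front, on the robot's side: a raised sage green panel 6 mm thick, 276 wide, 56 high (107 to 163 mm above the counter) with a round brass knob standing 29 mm out of its middle. With the front behind it, 30 mm thick in all. Origin as drawer_box.
- top_edge (a point): point on the top front edge of the chest (190 mm above the counter) straight behind the thumb plate's line (y = +55 mm of the chest).
- canister: loose sage green lidded ceramic canister, 112 mm across, 144 mm high, origin under its centre; stands on the counter to the left, beside the drawer's path. Leave it.
- mug: loose white mug, 80 mm across, 95 mm high, origin under its centre; stands on the counter to the right, beside the drawer's path. Leave it.
- spice_jar: loose small amber jar, 48 mm across, 85 mm high, origin under its centre; stands on the chest's top, about midway between front and back. Leave it.

How it is judged:
By the outcome, as a careful person would: the job done as asked, in the order asked, and still so for the second after the job is handed in, with the robot touching nothing.
It also fails if it takes over 45 s, if anything falls off the work surface, if the arm or the gripper's body presses on something with over 40 N, if the wrist force passes 120 N, or if a joint passes its speed limit or range.

## Robot

A 6-joint arm with a two-finger parallel gripper is mounted at the origin on the work surface. World frame = base frame: x ahead of the robot, y to its left, z up, the work surface at z = 0. Lengths are in mm, angles in rad, forces in N, time in s.
With the tool pointing down it reaches from about 350 to 1000 mm from the base axis. Payload 7.1 kg.
Tool frame: the origin (TCP) lies at the centre of the arm's flange, where the gripper is bolted on; the fingertips stand 173 mm ahead of it and the grasp point (between the pads) lies 155 mm ahead of it; z points along the fingers, y is the direction in which the jaws open and shut (so a half turn about z gives the same grasp; the last joint's range is limited). The gripper opens to 85 mm and grips with 20 to 120 N. Pads are 22 mm wide; open, the fingers measure 114 mm over their backs; the gripper's body (76 mm by 85 mm) begins 54 mm behind the grasp point. The pads swing forward as they close: fully open they stand 13 mm farther back than shut.
Start: joints at [-1.265, 0.423, 1.63, -0, 1.089, -0.019], TCP at [199.467, -592.3, 404.719] pointing down, gripper open.
Joint ranges: [-3, 3], [-0.9, 2.11], [0.09, 2.58], [-1.31, 4.45], [0.11, 2.69], [-2.54, 2.54]. Speed limits (rad/s): [2.39, 2.39, 3.01, 3.14, 3.14, 3.14].

## Interface

Orientations are given as a unit quaternion [x, y, z, w].
In Python, from plant import bot, viewer, order gives the robot as it stands.
- The arm moves only by the tool arm_command, never from a script. Its argument "steps" is a list of rows, each a list of 3 entries, a list of its own where there are three numbers: the shift along the tool's x, y, z in cm, then the turn, a rotation vector about the tool's x, y, z in rad, then the opening, from 0 (shut) to 1 (fully open). A call has 1 to 12 rows; each row is the pose to reach, as a shift and turn from the pose commanded when the call began, along the tool's axes at that moment; what a row does not reach only later rows make up. A row lasts 1/12 s, in which the tool goes at most 41.7 mm and 7.16 degrees, less where a joint would pass 70% of its speed; a pose out of reach is approached as far as the arm can. A call with a gripper value outside its range is refused whole. The fingers move at their own pace and stop on an object; "grip_force" is the grip in N (left out, the last holds). Time passes only in rows, so rows that repeat a pose let the fingers close. It gives the time, the measured TCP pose, the force and the opening at its end, in the units of the state.
- bot.observe(): the state, without advancing time (a new reading comes with each control period).
- viewer.get_image(name): name is "side" or "top" or "wrist"; returns a dict with "color" (480x640x3 uint8, red, green, blue), "K" (3x3 intrinsics, pixels), "extrinsics" (4x4, takes a point from camera to world coordinates). Camera axes: x right, y down, z forward; pixel columns grow to the right and rows downward; lengths in mm; the calibration is good to about 2 mm. The wrist camera is an equidistant fisheye: a pixel r from the principal point sees the ray r / f radians off the axis. A picture is of the moment at which its call begins. There is no depth.
- order.sign_off(): hands the job in, once; it reports no verdict.
The state is a dict: "time_s": time; "joint_pos": joint angles; "joint_velocities": joint speeds; "effort": joint torques, N m; "position": TCP position; "orientation": TCP orientation; "contact_force": force on the tool from outside, world axes, zero at the start; "ft_torque": the same for the moment, N m; "finger_gap": finger opening in mm.
Only numpy, scipy, OpenCV 4.12 (cv2) and the standard library are available. Lean on these libraries where they do the work, as an engineer would, in place of code of your own. Each camera call takes 0.05 s, during which the arm holds its last target.

## Working session

There is one attempt and no reset: what is moved stays moved. The work goes in short steps, Python scripts to look and compute and a tool call to move; the robot and the scene stay as the last step left them, time stands still between calls to the robot, and variables do not carry over. Pictures are saved under pics/ and viewed, and the job is handed in when it is done.

Besides the shell and the picture viewer there is one more tool, called after "Call:" as a command line: name --argument value ..., lists and objects as JSON in quotes. arm_command: Moves the arm, as the interface text tells. Its arguments: {"type":"object","properties":{"steps":{"type":"array"},"grip_force":{"type":"number"}},"required":["steps"]}

```bash
ls; mkdir -p pics
python3 - <<'E'
from plant import bot,viewer,order
import cv2,pickle
s=bot.observe();print(s)
d={}
for n in("side","top","wrist"):
    im=viewer.get_image(n);d[n]=im
    cv2.imwrite(f"pics/{n}0.png",im["color"][:,:,::-1]);print(n,im["K"],im["extrinsics"])
pickle.dump(d,open("im0.pkl","wb"))
E
```

```text
pics
{'time_s': 0.0, 'joint_pos': array([-1.26502437e+00,  4.23841213e-01,  1.63067914e+00,  1.20307678e-06,
        1.08860695e+00, -1.89985950e-02]), 'joint_velocities': array([-0.0002738 , -0.00397414,  0.00177582,  0.00082306,  0.00029646,
       -0.00012018]), 'effort': array([-2.24385796e-03, -5.57385099e+01, -2.81741560e+01, -1.55765310e-04,
        7.27403865e-03,  2.26567821e-06]), 'position': array([ 199.37435204, -592.05579175,  403.94952299]), 'orientation': array([ 9.86844212e-01,  1.61672237e-01, -1.09120239e-04, -7.59526278e-04]), 'contact_force': array([ 0.09266379, -0.19413035,  0.3653761 ]), 'ft_torque': array([ 0.03238831, -0.01194758, -0.03479415]), 'finger_gap': 85.5398176955515}
side [[537.15522152   0.         319.14005787]
 [  0.         537.15522152 241.97343307]
 [  0.           0.           1.        ]] [[-2.17603824e-01 -9.29738244e-01  2.97044397e-01  2.76903268e+02]
 [-9.76013936e-01  2.05176383e-01 -7.27973151e-02  2.37721869e+01]
 [ 6.73595278e-03 -3.05760445e-01 -9.52084648e-01  1.07770323e+03]
 [ 0.00000000e+00  0.00000000e+00  0.00000000e+00  1.00000000e+00]]
top [[553.55129274   0.         319.40744768]
 [  0.         553.55129274 239.97531228]
 [  0.           0.           1.        ]] [[-2.27499707e-02 -9.91386343e-01  1.28978906e-01  4.32759953e+02]
 [-9.99557973e-01  2.00859242e-02 -2.19183410e-02 -4.68301992e+01]
 [ 1.91388834e-02 -1.29420535e-01 -9.91405078e-01  1.25737405e+03]
 [ 0.00000000e+00  0.00000000e+00  0.00000000e+00  1.00000000e+00]]
wrist [[371.64829954   0.         317.74136389]
 [  0.         371.64829954 238.72016873]
 [  0.           0.           1.        ]] [[ 3.18068940e-01 -9.01974867e-01 -2.92016249e-01  2.74193005e+02]
 [-9.48065071e-01 -3.03314013e-01 -9.57769857e-02 -5.66846465e+02]
 [-2.18418618e-03  3.07314090e-01 -9.51605632e-01  3.72444642e+02]
 [ 0.00000000e+00  0.00000000e+00  0.00000000e+00  1.00000000e+00]]
```

View pics/side0.png

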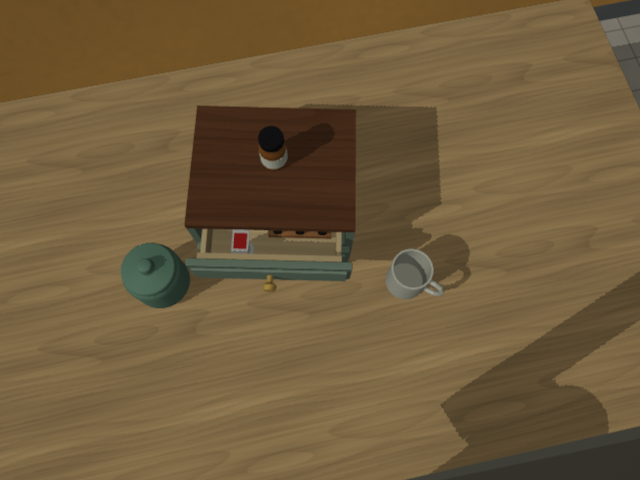

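View pics/top0.png

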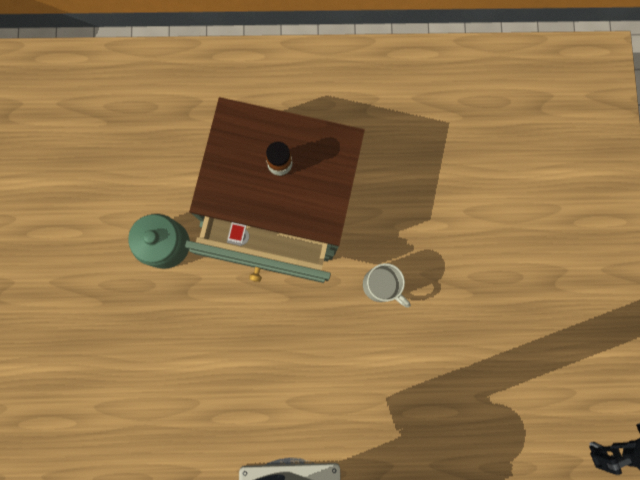

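```bash
python3 - <<'E'
import cv2
for n in("side","top"):
    im=cv2.imread(f"pics/{n}0.png")
    # generic crops decided later
    cv2.imwrite(f"pics/{n}0_big.png",cv2.resize(im[100:400,200:500],(800,800*300//300))[:600])
E
python3 - <<'E'
import cv2
im=cv2.imread("pics/top0.png");cv2.imwrite("pics/t0c.png",cv2.resize(im[190:290,180:340],None,fx=5,fy=5,interpolation=cv2.INTER_CUBIC))
cv2.imwrite("pics/t0d.png",cv2.resize(im[90:240,180:380],None,fx=4,fy=4,interpolation=cv2.INTER_CUBIC))
im=cv2.imread("pics/side0.png");cv2.imwrite("pics/s0c.png",cv2.resize(im[190:290,180:340],None,fx=5,fy=5,interpolation=cv2.INTER_CUBIC))
cv2.imwrite("pics/s0d.png",cv2.resize(im[95:245,175:375],None,fx=4,fy=4,interpolation=cv2.INTER_CUBIC))
E
```

```text
(no output)
```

View pics/t0c.png

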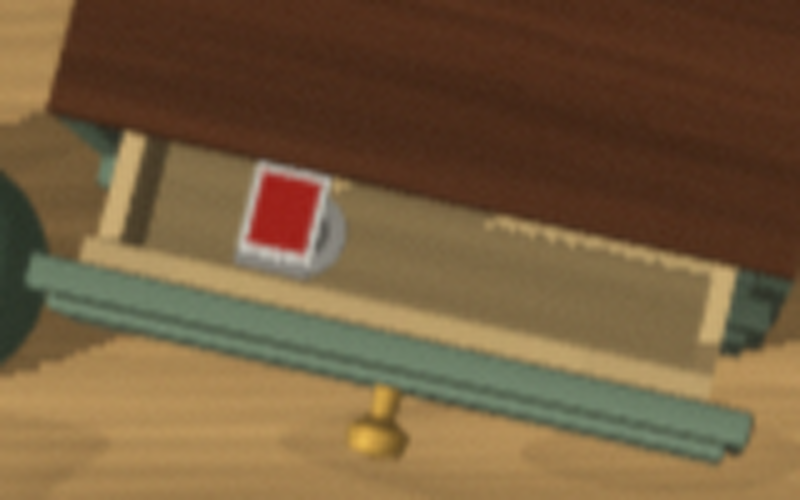

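View pics/t0d.png

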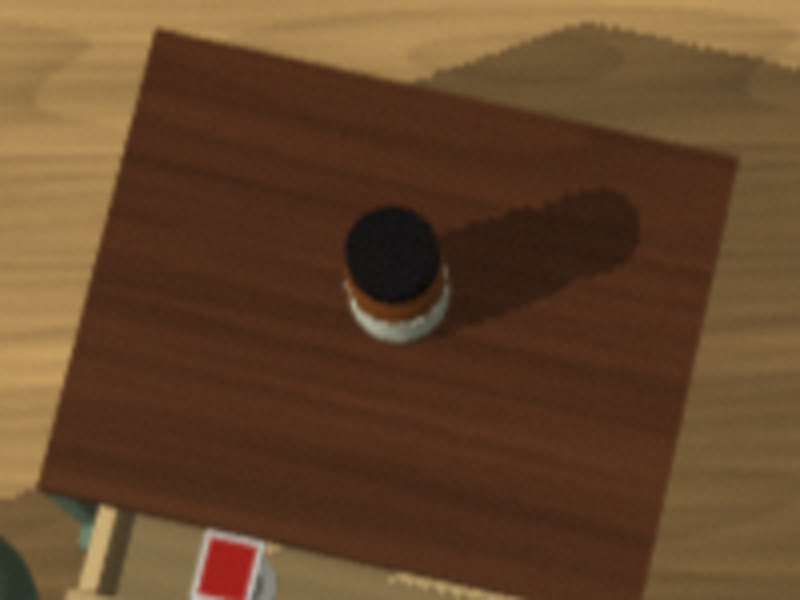

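View pics/s0c.png

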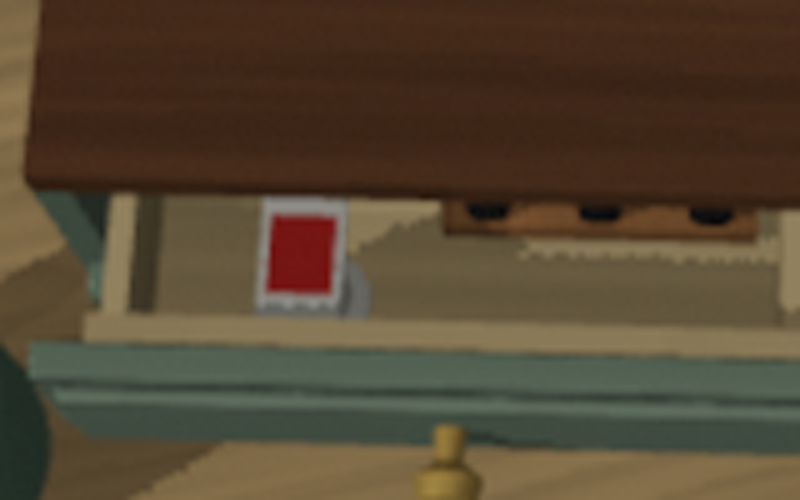

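View pics/s0d.png

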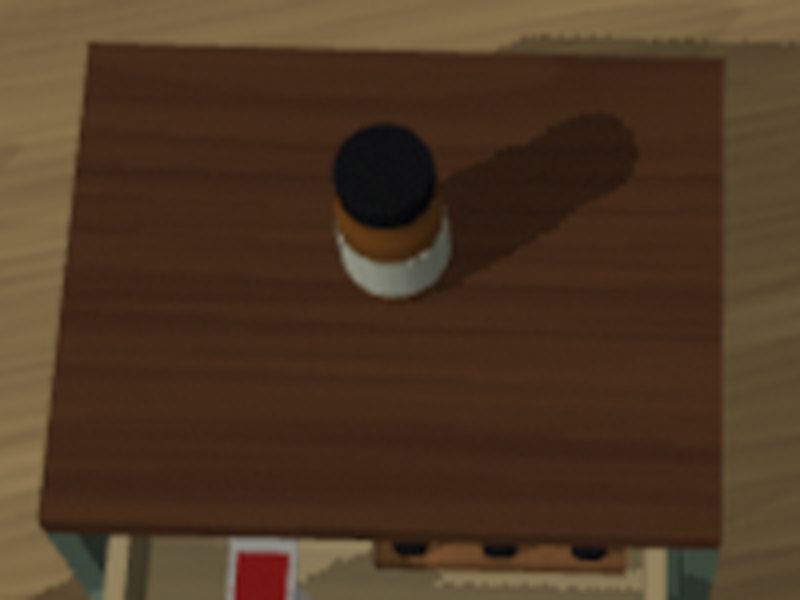

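```bash
cat > h.py <<'E'
import numpy as np,pickle
d=pickle.load(open("im0.pkl","rb"))
def ray(n,u,v,z,dd=None):
    im=(dd or d)[n];K=im["K"];T=im["extrinsics"]
    r=np.linalg.inv(K)@np.array([u,v,1.]);r=T[:3,:3]@r;o=T[:3,3]
    return o+r*(z-o[2])/r[2]
def cr(u,v,s,ox,oy): return ((u+.5)/s-.5+ox,(v+.5)/s-.5+oy)
E
python3 - <<'E'
from h import *
from scipy.optimize import least_squares
T=lambda u,v:cr(u,v,4,180,90);t=lambda u,v:cr(u,v,5,180,190)
S=lambda u,v:cr(u,v,4,175,95);s=lambda u,v:cr(u,v,5,180,190)
loc=np.array([[-120,150],[120,150],[120,-150],[-120,-150]])
P={"top":[t(48,108),T(157,30),T(737,158),t(790,278)],"side":[S(42,523),S(90,43),S(722,60),S(720,544)]}
for ns in(["top"],["side"],["top","side"]):
    W=np.vstack([[ray(n,*p,190)[:2] for p in P[n]] for n in ns]);L=np.vstack([loc]*len(ns))
    def f(q):
        c,si=np.cos(q[2]),np.sin(q[2]);return (L@np.array([[c,si],[-si,c]])+q[:2]-W).ravel()
    r=least_squares(f,[650,0,-.2]);q=r.x;print(ns,q,np.round(r.fun,1))
c,si=np.cos(q[2]),np.sin(q[2]);R=np.array([[c,-si],[si,c]])
tol=lambda w:R.T@(w[:2]-q[:2])
for n,p in(("top",t(287,213)),("side",s(302,255))):
    w=ray(n,*p,158);print(n,"red",w,tol(w))
for n,p,z,nm in(("top",t(37,255),172,"outer L green top"),("top",t(750,415),172,"outer R"),("top",t(80,264),172,"green/wood"),("top",t(90,238),172,"wood inner L"),("top",t(710,400),172,"wood front R"),("top",t(720,376),172,"woodinnerR"),("side",s(28,342),172,"s green L"),("side",s(80,312),172,"s wood in L")):
    print(nm,tol(ray(n,*p,z)))
w=ray("top",*T(392,255),190+85);print("jar",w,tol(w))
# canister & mug
for n,p,z in(("top",(151,237),144),("side",(145,266),144),("top",(384,283),95),("side",(412,270),95)):
    w=ray(n,*p,z);print(n,w,tol(w))
np.save("q.npy",q)
E
```

```text
['top'] [ 7.12978084e+02  9.17102072e+00 -2.44939818e-01] [-0.4  1.7  1.2  1.  -0.4 -1.  -0.5 -1.7]
['side'] [ 7.14451928e+02  5.86270969e+00 -2.44912931e-01] [ 0.2  2.2 -0.4  0.5 -0.6 -1.3  0.8 -1.3]
['top', 'side'] [ 7.13715006e+02  7.51686525e+00 -2.44926355e-01] [ 0.4  0.   2.  -0.7  0.4 -2.6  0.3 -3.4 -0.5  3.9 -1.2  2.1 -1.3  0.3
  0.1  0.3]
top red [594.81413872  93.41594016 158.        ] [-136.18151965   54.50377064]
side red [597.03997995  91.83615386 158.        ] [-133.63903395   53.51086562]
outer L green top [-175.86685685  143.95810724]
outer R [-175.1332709  -143.63813167]
green/wood [-175.57287394  126.6358641 ]
wood inner L [-164.69043191  125.37548307]
wood front R [-172.86306198 -127.02174365]
woodinnerR [-162.76851564 -128.77955262]
s green L [-172.75258823  144.89032265]
s wood in L [-161.30651145  127.76502071]
jar [721.42475466   4.06269398 275.        ] [ 8.31723695 -1.4815847 ]
top [590.547635   268.31231755 144.        ] [-182.73041712  223.14583545]
side [591.37347823 267.62297722 144.        ] [-181.76206642  222.67732285]
top [ 490.07293945 -206.19003092   95.        ] [-165.14681986 -261.55867274]
side [ 491.27290752 -210.82586287   95.        ] [-162.85854546 -265.76517503]
```

```bash
cat > g.py <<'E'
import numpy as np
from scipy.spatial.transform import Rotation as Rn
from plant import bot
q=np.load("q.npy");yaw=q[2]
def cur():
    s=bot.observe();return s,Rn.from_quat(s["orientation"])
ex=np.array([np.cos(yaw),np.sin(yaw),0]);ey=np.array([-np.sin(yaw),np.cos(yaw),0])
Rt=Rn.from_matrix(np.column_stack([-ex,ey,[0,0,-1]]))
def go(target):
    s,R=cur();dp=R.inv().apply(np.array(target)-s["position"])/10
    dr=(R.inv()*Rt).as_rotvec();return dp,dr
E
python3 - <<'E'
from g import *
np.set_printoptions(suppress=True,precision=4)
pad=np.array([596,92.6,0]);t=pad-14*ex;t[2]=404
print(t,go(t))
E
```

```text
[582.4178  95.9948 404.    ] (array([ 58.2592, -52.9894,   0.0768]), array([-0.0004, -0.0015, -2.5718]))
```

Call:
arm_command --steps '[[[2.4, -2.2, 0], [0, 0, -0.11], 0], [[4.8, -4.4, 0], [0, 0, -0.22], 0], [[7.2, -6.6, 0], [0, 0, -0.33], 0], [[9.6, -8.8, 0], [0, 0, -0.44], 0], [[12, -11, 0], [0, 0, -0.55], 0], [[14.4, -13.2, 0], [0, 0, -0.66], 0], [[16.8, -15.4, 0], [0, 0, -0.77], 0], [[19.2, -17.6, 0], [0, 0, -0.88], 0], [[21.6, -19.8, 0], [0, 0, -0.99], 0], [[24, -22, 0], [0, 0, -1.1], 0], [[26.4, -24.2, 0], [0, 0, -1.21], 0], [[28.8, -26.4, 0], [0, 0, -1.3], 0]]' --grip_force 20

```text
time_s: 1.15
position: [388.5, -248.7, 404.7]
orientation: [0.686, 0.728, 0.0, -0.0]
contact_force: [-0.4, 1.4, -0.7]
finger_gap: -0.2
```

Run:
```python
from g import *
np.set_printoptions(suppress=True,precision=4)
s,R=cur();print(s["time_s"],s["position"],s["joint_pos"],s["finger_gap"])
pad=np.array([596,92.6,0]);t=pad-14*ex;t[2]=404
print(t,go(t))
```

```text
1.15 [ 388.5325 -248.6822  404.701 ] [-0.5952  0.1807  1.9797  0.0001  0.9813 -0.6544] -0.19004123157334213
[582.4178  95.9948 404.    ] (array([33.2596, 21.3948,  0.0725]), array([ 0.    , -0.0001, -1.2666]))
```

Call:
arm_command --steps '[[[2.8, 1.8, 0], [0, 0, -0.11], 0], [[5.6, 3.6, 0], [0, 0, -0.22], 0], [[8.4, 5.4, 0], [0, 0, -0.33], 0], [[11.2, 7.2, 0], [0, 0, -0.44], 0], [[14, 9, 0], [0, 0, -0.55], 0], [[16.8, 10.8, 0], [0, 0, -0.66], 0], [[19.6, 12.6, 0], [0, 0, -0.77], 0], [[22.4, 14.4, 0], [0, 0, -0.88], 0], [[25.2, 16.2, 0], [0, 0, -0.99], 0], [[28, 18, 0], [0, 0, -1.1], 0], [[31, 20, 0], [0, 0, -1.2], 0], [[33.2, 21.4, 0], [0, 0, -1.25], 0]]'

```text
time_s: 2.15
position: [584.9, 95.3, 404.6]
orientation: [0.13, 0.992, 0.0, 0.0]
contact_force: [0.3, -0.1, -0.0]
finger_gap: -0.0
```

Run:
```python
from g import *
from plant import viewer
import cv2,pickle
np.set_printoptions(suppress=True,precision=4)
d={}
for n in("side","top","wrist"):
    im=viewer.get_image(n);d[n]=im
    cv2.imwrite(f"pics/{n}1.png",im["color"][:,:,::-1])
pickle.dump(d,open("im1.pkl","wb"))
s,R=cur();print(s["time_s"],s["position"],s["joint_pos"],s["contact_force"])
pad=np.array([596,92.6,0]);t=pad-14*ex;t[2]=404
print(t,go(t))
```

```text
2.3 [584.3024  94.3894 404.2029] [ 0.1401  0.3756  1.7055 -0.      1.0611 -1.1662] [-0.6214 -0.5383  0.5754]
[582.4178  95.9948 404.    ] (array([0.2239, 0.1057, 0.0204]), array([-0.0002, -0.0005, -0.0196]))
```

View pics/wrist1.png

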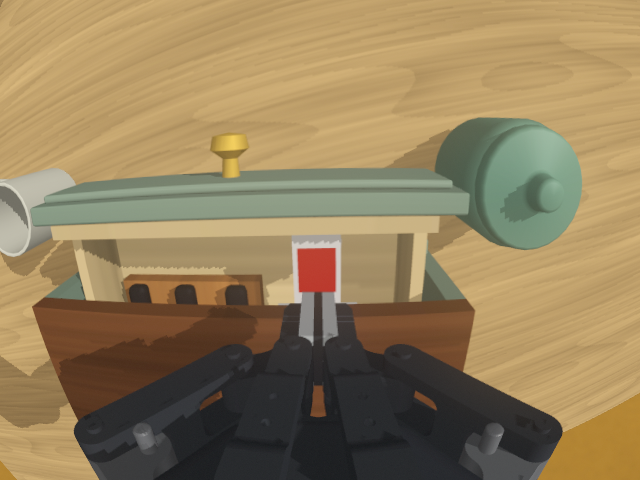

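View pics/side1.png

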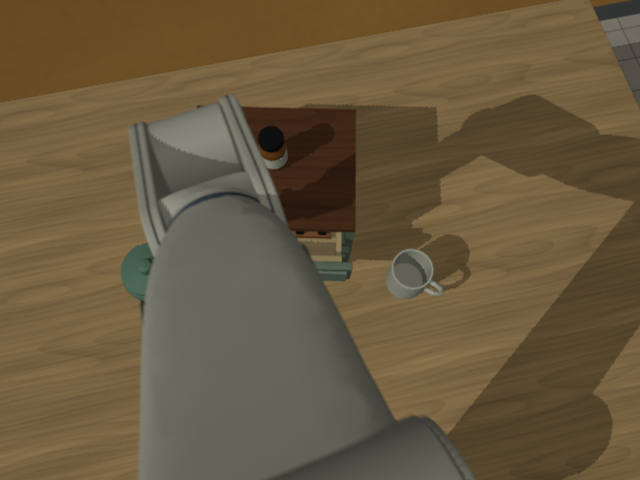

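Run:
```python
import cv2
im=cv2.imread("pics/wrist1.png");cv2.imwrite("pics/w1c.png",cv2.resize(im[180:330,230:430],None,fx=4,fy=4,interpolation=cv2.INTER_CUBIC))
```

```text
(no output)
```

View pics/w1c.png

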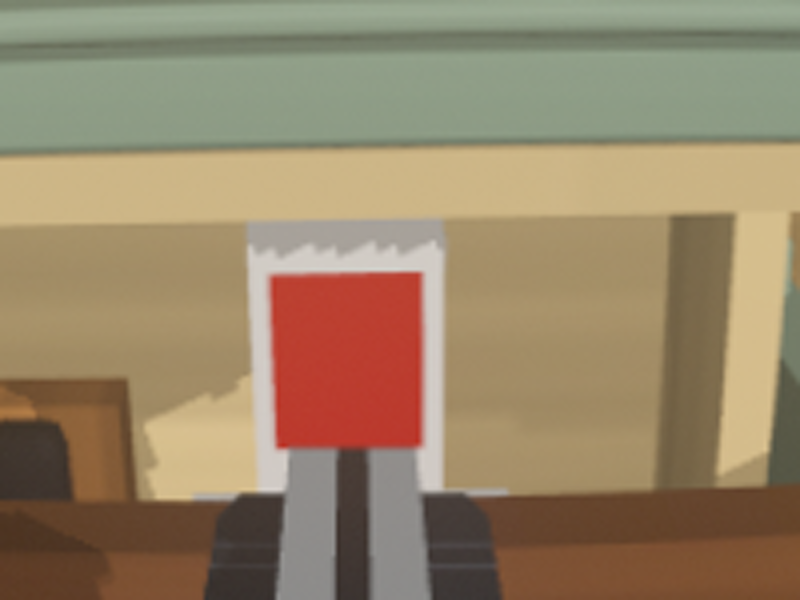

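```bash
cat >> h.py <<'E'
def fray(im,u,v,z):
    K=im["K"];T=im["extrinsics"];x=(u-K[0,2])/K[0,0];y=(v-K[1,2])/K[1,1];th=np.hypot(x,y)
    k=np.sin(th)/th;r=T[:3,:3]@np.array([x*k,y*k,np.cos(th)]);o=T[:3,3];return o+r*(z-o[2])/r[2]
E
python3 - <<'E'
from h import *
d=pickle.load(open("im1.pkl","rb"));q=np.load("q.npy");c,si=np.cos(q[2]),np.sin(q[2]);R=np.array([[c,-si],[si,c]])
tol=lambda w:np.round(R.T@(w[:2]-q[:2]),1)
im=d["wrist"]
print(im["extrinsics"][:3,3])
for nm,p,z in(("red t l",(270,275),158),("red t r",(423,272),158),("red bl",(276,447),158),("red br",(423,446),158),("plate l",(256,350),158),("plate r",(444,350),158),("inner",(347,218),172),("chest front edge",(600,492),190),("cfe2",(150,500),190),("tip",(352,449),231),("tipL",(285,449),231),("tipR",(418,449),231),("bumpL",(215,500),231),("bumpR",(490,500),231)):
    w=fray(im,*cr(*p,4,230,180),z);print(nm,np.round(w,1),tol(w))
print(tol(np.array([584.3,94.4])))
E
```

```text
[509.32121085 116.42367088 372.84508913]
red t l [579.4  84.9 158. ] [-149.1   42.5]
red t r [585.  107.6 158. ] [-149.2   65.9]
red bl [607.7  77.6 158. ] [-119.8   42.3]
red br [613.7 100.4 158. ] [-119.5   65.9]
plate l [590.7  79.3 158. ] [-136.7   39.8]
plate r [598.4 107.7 158. ] [-136.2   69.2]
inner [569.4  99.8 172. ] [-162.4   54.6]
chest front edge [611.9 125.  190. ] [-127.3   89.3]
cfe2 [596.6  64.  190. ] [-127.3   26.4]
tip [576.6  98.5 231. ] [-155.1   55. ]
tipL [574.8  91.7 231. ] [-155.2   47.9]
tipR [578.5 105.3 231. ] [-154.9   62. ]
bumpL [578.8  82.6 231. ] [-149.1   40.1]
bumpR [586.5 111.3 231. ] [-148.6   69.8]
[-146.6   52.9]
```

Call:
arm_command --steps '[[[0.15, 0.1, 1], [0, 0, -0.02], 0], [[0.15, 0.1, 2], [0, 0, -0.02], 0], [[0.15, 0.1, 3], [0, 0, -0.02], 0], [[0.15, 0.1, 4], [0, 0, -0.02], 0], [[0.15, 0.1, 5], [0, 0, -0.02], 0], [[0.15, 0.1, 5.8], [0, 0, -0.02], 0], [[0.15, 0.1, 6.2], [0, 0, -0.02], 0], [[0.15, 0.1, 6.2], [0, 0, -0.02], 0]]'

```text
time_s: 2.97
position: [582.4, 94.0, 341.3]
orientation: [0.123, 0.992, -0.0, -0.001]
contact_force: [0.4, -0.4, -0.2]
finger_gap: 0.0
```

Run:
```python
from g import *
from plant import viewer
import cv2
np.set_printoptions(suppress=True,precision=4)
im=viewer.get_image("wrist");cv2.imwrite("pics/w2.png",im["color"][:,:,::-1])
s,R=cur();print(s["time_s"],s["position"],s["contact_force"])
print(np.dot(s["position"]-[q[0],q[1],0],ex),np.dot(s["position"]-[q[0],q[1],0],ey))
```

```text
3.0167 [582.7054  94.1133 342.1331] [ 0.0201 -1.1949 -0.7665]
-148.0979466196544 52.24414609915271
```

View pics/w2.png

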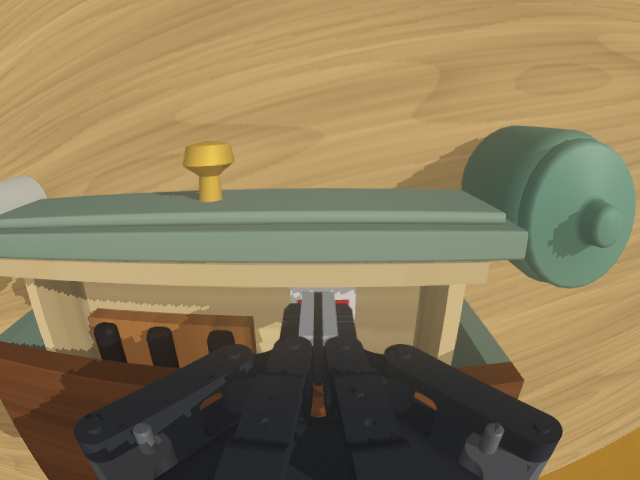

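Call:
arm_command --steps '[[[0, 0.1, 0.3], [0, 0, 0], 0], [[0, 0.2, 0.6], [0, 0, 0], 0], [[0, 0.2, 0.9], [0, 0, 0], 0], [[0, 0.2, 1.2], [0, 0, 0], 0], [[0, 0.2, 1.4], [0, 0, 0], 0], [[0, 0.2, 1.4], [0, 0, 0], 0], [[0, 0.2, 1.4], [0, 0, 0], 0]]'

```text
time_s: 3.6
position: [583.4, 96.3, 328.9]
orientation: [0.123, 0.992, 0.0, 0.0]
contact_force: [0.3, 0.8, 2.1]
finger_gap: -0.2
```

Run:
```python
from plant import bot
s=bot.observe();print(s["position"],s["contact_force"],s["ft_torque"])
```

```text
[583.37533083  96.26761612 328.92710643] [0.33144423 0.83762195 2.09633832] [ 0.18411253 -0.00151501 -0.03618492]
```

Call:
arm_command --steps '[[[0, 0, 0.25], [0, 0, 0], 0], [[0, 0, 0.5], [0, 0, 0], 0], [[0, 0, 0.75], [0, 0, 0], 0], [[0, 0, 1.0], [0, 0, 0], 0], [[0, 0, 1.2], [0, 0, 0], 0], [[0, 0, 1.2], [0, 0, 0], 0], [[0, 0, 1.2], [0, 0, 0], 0]]'

```text
time_s: 4.18
position: [583.4, 96.3, 316.8]
orientation: [0.123, 0.992, 0.0, 0.0]
contact_force: [-1.2, 1.6, 6.2]
finger_gap: 0.2
```

Run:
```python
from g import *
from plant import viewer
import cv2
im=viewer.get_image("wrist");cv2.imwrite("pics/w3.png",im["color"][:,:,::-1])
s,R=cur();print(s["time_s"],s["position"],s["contact_force"])
print(np.dot(s["position"]-[q[0],q[1],0],ex),np.dot(s["position"]-[q[0],q[1],0],ey))
```

```text
4.2333 [583.40233313  96.25987841 316.91051689] [-1.07942048  1.05797168  5.80382569]
-147.94235404030715 54.495641795241454
```

View pics/w3.png

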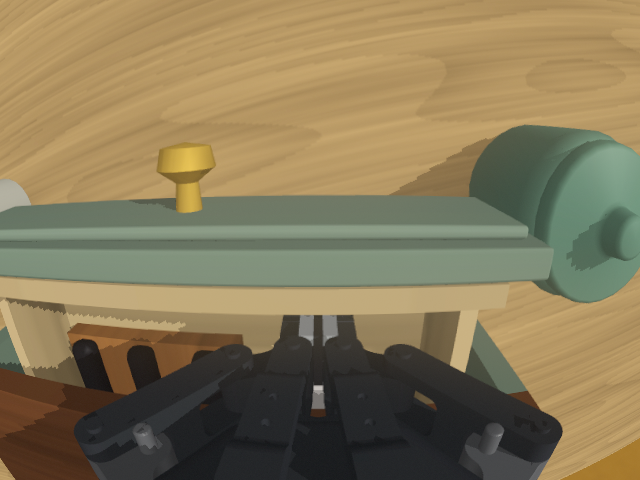

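Call:
arm_command --steps '[[[0.2, 0, 0], [0, 0, 0], 0], [[0.5, 0, 0], [0, 0, 0], 0], [[0.8, 0, 0], [0, 0, 0], 0], [[1.1, 0, 0], [0, 0, 0], 0], [[1.4, 0, 0], [0, 0, 0], 0], [[1.7, 0, 0], [0, 0, 0], 0], [[2.0, 0, 0], [0, 0, 0], 0], [[2.3, 0, 0], [0, 0, 0], 0], [[2.6, 0, 0], [0, 0, 0], 0], [[2.9, 0, 0], [0, 0, 0], 0], [[3.2, 0, 0], [0, 0, 0], 0], [[3.5, 0, 0], [0, 0, 0], 0]]'

```text
time_s: 5.23
position: [550.2, 104.5, 317.5]
orientation: [0.123, 0.992, 0.0, 0.002]
contact_force: [3.1, -1.4, 6.2]
finger_gap: 0.0
```

Run:
```python
from g import *
from plant import viewer
import cv2
im=viewer.get_image("wrist");cv2.imwrite("pics/w4.png",im["color"][:,:,::-1])
s,R=cur();print(s["time_s"],s["position"],s["contact_force"])
print(np.dot(s["position"]-[q[0],q[1],0],ex),np.dot(s["position"]-[q[0],q[1],0],ey))
```

```text
5.2833 [549.59780257 104.61202738 317.31377327] [0.10223157 0.10897316 7.30637795]
-182.76326447497289 54.401434949201594
```

View pics/w4.png

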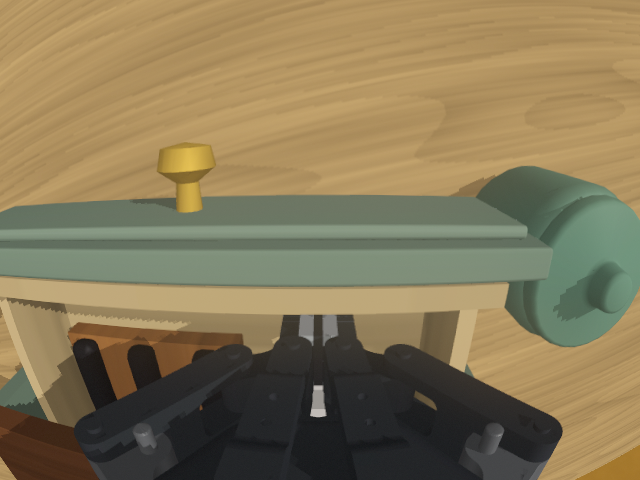

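Call:
arm_command --steps '[[[0.3, 0, 0], [0, 0, 0], 0], [[0.7, 0, 0], [0, 0, 0], 0], [[1.2, 0, 0], [0, 0, 0], 0], [[1.7, 0, 0], [0, 0, 0], 0], [[2.2, 0, 0], [0, 0, 0], 0], [[2.7, 0, 0], [0, 0, 0], 0], [[3.2, 0, 0], [0, 0, 0], 0], [[3.7, 0, 0], [0, 0, 0], 0], [[4.2, 0, 0], [0, 0, 0], 0], [[4.7, 0, 0], [0, 0, 0], 0], [[5.1, 0, 0], [0, 0, 0], 0], [[5.4, 0, 0], [0, 0, 0], 0]]'

```text
time_s: 6.28
position: [497.5, 117.7, 317.3]
orientation: [0.123, 0.992, -0.0, 0.001]
contact_force: [2.2, -2.6, 6.1]
finger_gap: -0.1
```

Call:
arm_command --steps '[[[0.1, 0, 0], [0, 0, 0], 0], [[0.2, 0, 0], [0, 0, 0], 0], [[0.3, 0, 0], [0, 0, 0], 0], [[0.4, 0, 0], [0, 0, 0], 0], [[0.5, 0, 0], [0, 0, 0], 0], [[0.5, 0, 0], [0, 0, 0], 0]]'

```text
time_s: 6.78
position: [492.7, 118.9, 317.2]
orientation: [0.123, 0.992, -0.0, 0.001]
contact_force: [1.2, -2.1, 6.3]
finger_gap: 0.2
```

Run:
```python
from g import *
from plant import viewer
import cv2
im=viewer.get_image("wrist");cv2.imwrite("pics/w5.png",im["color"][:,:,::-1])
s,R=cur();print(s["time_s"],s["position"],s["contact_force"])
print(np.dot(s["position"]-[q[0],q[1],0],ex),np.dot(s["position"]-[q[0],q[1],0],ey))
```

```text
6.8333 [492.7341424 118.8833796 317.2115757] [ 1.44086804 -1.6326548   6.40138595]
-241.3904263567805 54.458283603851655
```

View pics/w5.png

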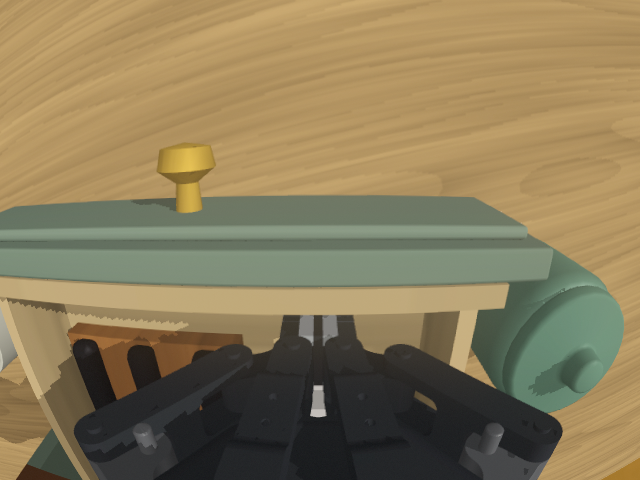

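Call:
arm_command --steps '[[[0.1, 0, 0], [0, 0, 0], 0], [[0.2, 0, 0], [0, 0, 0], 0], [[0.3, 0, 0], [0, 0, 0], 0], [[0.4, 0, 0], [0, 0, 0], 0], [[0.4, 0, 0], [0, 0, 0], 0]]'

```text
time_s: 7.25
position: [489.1, 119.8, 317.3]
orientation: [0.123, 0.992, 0.0, 0.002]
contact_force: [3.6, -2.6, 7.1]
finger_gap: -0.3
```

Call:
arm_command --steps '[[[0.1, 0, 0], [0, 0, 0], 0], [[0.2, 0, 0], [0, 0, 0], 0], [[0.2, 0, 0], [0, 0, 0], 0]]'

```text
time_s: 7.5
position: [487.6, 120.5, 317.5]
orientation: [0.123, 0.992, 0.0, 0.002]
contact_force: [4.0, -1.2, 6.5]
finger_gap: 0.1
```

Call:
arm_command --steps '[[[0.1, 0, 0], [0, 0, 0], 0], [[0.1, 0, 0], [0, 0, 0], 0]]'

```text
time_s: 7.67
position: [486.7, 120.7, 317.6]
orientation: [0.123, 0.992, 0.0, 0.002]
contact_force: [4.5, -1.6, 7.0]
finger_gap: 0.1
```

Call:
arm_command --steps '[[[0.1, 0, 0], [0, 0, 0], 0], [[0.1, 0, 0], [0, 0, 0], 0]]'

```text
time_s: 7.83
position: [486.2, 120.9, 317.7]
orientation: [0.123, 0.992, 0.0, 0.003]
contact_force: [7.8, -3.2, 3.9]
finger_gap: 0.1
```

Run:
```python
from g import *
from plant import viewer
import cv2
im=viewer.get_image("wrist");cv2.imwrite("pics/w6.png",im["color"][:,:,::-1])
s,R=cur();print(s["time_s"],s["position"],s["contact_force"])
print(np.dot(s["position"]-[q[0],q[1],0],ex),np.dot(s["position"]-[q[0],q[1],0],ey))
```

```text
7.8833 [486.25203539 120.89379265 317.66214032] [ 6.52129614 -2.8216639   4.59605489]
-248.16657085140534 54.83688332518693
```

View pics/w6.png

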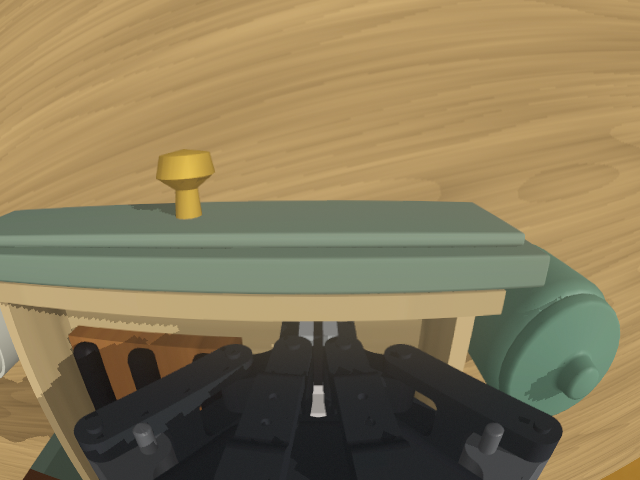

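Call:
arm_command --steps '[[[-0.05, 0, -0.2], [0, 0, 0], 0], [[-0.05, 0, -0.5], [0, 0, 0], 0], [[-0.05, 0, -1.0], [0, 0, 0], 0], [[-0.05, 0, -1.5], [0, 0, 0], 0], [[-0.05, 0, -2.0], [0, 0, 0], 0], [[-0.1, 0, -2.5], [0, 0, 0], 0], [[-0.2, 0, -3.5], [0, 0, 0], 0], [[-0.2, 0, -5], [0, 0, 0], 0], [[-0.2, 0, -7], [0, 0, 0], 0], [[-0.2, 0, -9], [0, 0, 0], 0], [[-0.2, 0, -10], [0, 0, 0], 0], [[-0.2, 0, -10], [0, 0, 0], 0]]'

```text
time_s: 8.88
position: [486.7, 120.7, 418.8]
orientation: [0.123, 0.992, 0.001, 0.002]
contact_force: [1.3, -0.1, 0.6]
finger_gap: -0.2
```

Run:
```python
from g import *
from plant import viewer
import cv2,pickle
d={}
for n in("side","top","wrist"):
    im=viewer.get_image(n);d[n]=im
    cv2.imwrite(f"pics/{n}7.png",im["color"][:,:,::-1])
pickle.dump(d,open("im7.pkl","wb"))
s,R=cur();print(s["time_s"],s["position"],s["contact_force"])
```

```text
9.0333 [485.79590942 120.48124061 415.74645998] [-0.12765347  0.27167592 -0.19055701]
```

View pics/wrist7.png

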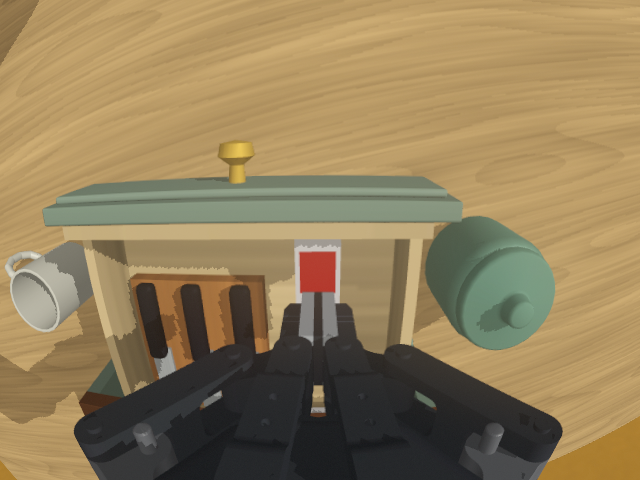

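Call:
arm_command --steps '[[[0, -2, -1], [0, 0, 0], 0], [[0, -5, -2], [0, 0, 0], 0], [[0, -8, -2], [0, 0, 0], 0], [[0, -11, -2], [0, 0, 0], 0], [[0, -14, -2], [0, 0, 0], 0], [[0, -17, -2], [0, 0, 0], 0], [[0, -20, -2], [0, 0, 0], 0], [[0, -23, -2], [0, 0, 0], 0], [[0, -26, -2], [0, 0, 0], 0], [[0, -29, -2], [0, 0, 0], 0], [[0, -32, -2], [0, 0, 0], 0], [[0, -34, -2], [0, 0, 0], 0]]'

```text
time_s: 10.03
position: [402.1, -211.0, 435.4]
orientation: [0.124, 0.992, 0.0, -0.001]
contact_force: [0.9, 0.7, 1.0]
finger_gap: 0.2
```

Call:
arm_command --steps '[[[0, -3, 0], [0, 0, 0], 0], [[0, -6, 0], [0, 0, 0], 0], [[0, -9, 0], [0, 0, 0], 0], [[0, -12, 0], [0, 0, 0], 0], [[0, -14, 0], [0, 0, 0], 0], [[0, -15, 0], [0, 0, 0], 0], [[0, -15, 0], [0, 0, 0], 0]]'

```text
time_s: 10.62
position: [366.0, -355.8, 435.4]
orientation: [0.124, 0.992, 0.001, -0.001]
contact_force: [0.5, 0.3, -0.3]
finger_gap: -0.4
```

Run:
```python
from g import *
from plant import viewer
import cv2,pickle
d={}
for n in("side","top"):
    im=viewer.get_image(n);d[n]=im
    cv2.imwrite(f"pics/{n}8.png",im["color"][:,:,::-1])
    cv2.imwrite(f"pics/{n}8c.png",cv2.resize(im["color"][180:330,170:370,::-1],None,fx=4,fy=4,interpolation=cv2.INTER_CUBIC))
pickle.dump(d,open("im8.pkl","wb"))
s,R=cur();print(s["time_s"],s["position"],s["contact_force"])
```

```text
10.7167 [ 366.42283561 -353.95187004  435.74454288] [ 1.20932441 -0.48755921  0.50251581]
```

View pics/top8.png

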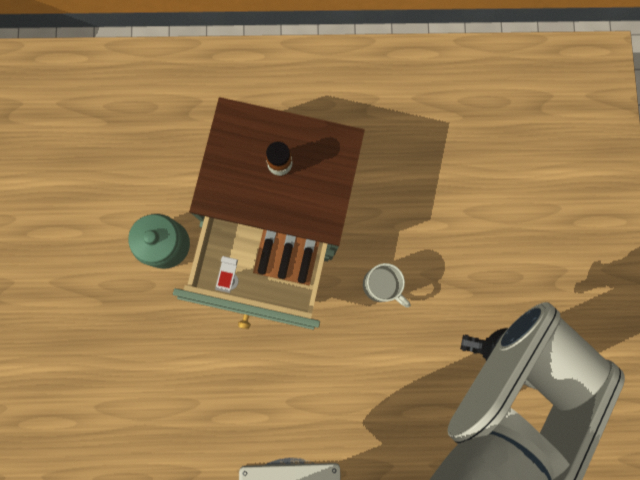

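View pics/top8c.png

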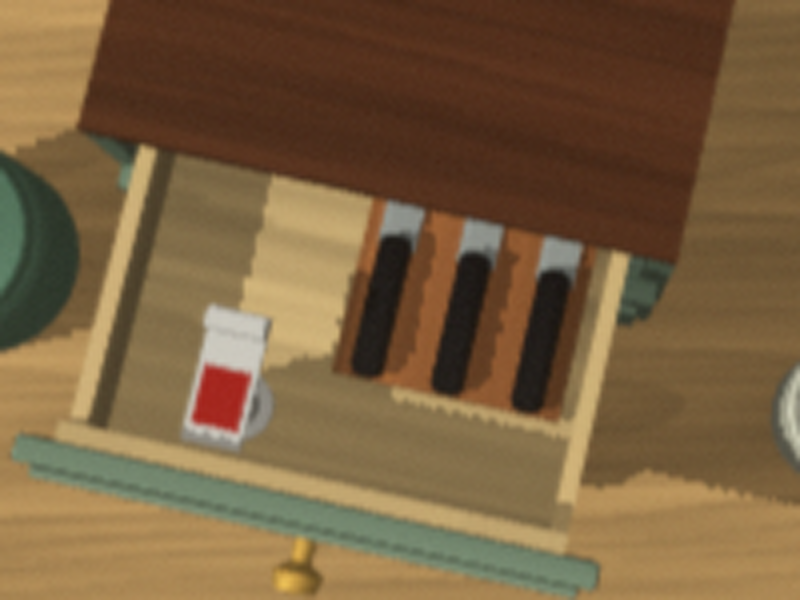

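View pics/side8.png

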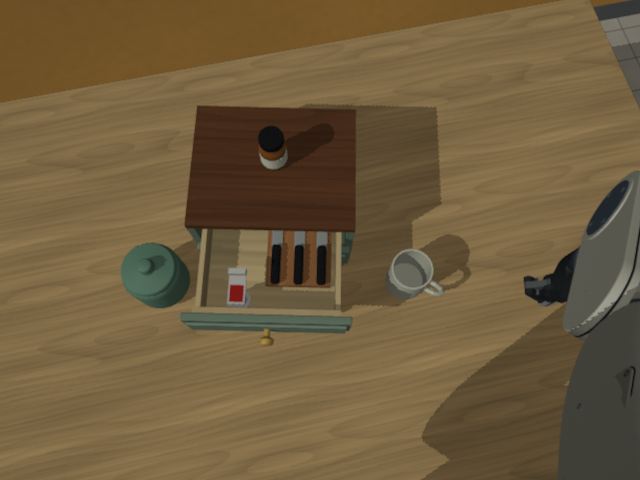

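Run:
```python
from h import *
q=np.load("q.npy");c,si=np.cos(q[2]),np.sin(q[2]);R=np.array([[c,-si],[si,c]])
tol=lambda w:R.T@(w[:2]-q[:2])
# same camera: initial features from t0c
for nm,a,b,z in(("red",cr(287,213,5,180,190),cr(222,398,4,170,180),158),("greenL",cr(37,255,5,180,190),cr(22,436,4,170,180),172),("greenR",cr(750,415,5,180,190),cr(598,566,4,170,180),172)):
    A=tol(ray("top",*a,z));B=tol(ray("top",*b,z));print(nm,A,B,B-A)
d8=pickle.load(open("im8.pkl","rb"))
for n in("top","side"):
    import cv2
    df=np.abs(d8[n]["color"].astype(int)-d[n]["color"].astype(int)).max(2)
    for nm,(x0,x1,y0,y1) in dict(can=(125,165,215,270) if n=="top" else (120,175,245,300),mug=(364,405,262,305) if n=="top" else (388,440,250,296),jar=(262,296,138,178) if n=="top" else (255,292,124,170)).items(): print(n,nm,(df[y0:y1,x0:x1]>30).sum())
```

```text
red [-136.18151965   54.50377064] [-232.50044068   54.9190192 ] [-96.31892103   0.41524855]
greenL [-175.86685685  143.95810724] [-272.24619287  142.7905803 ] [-96.37933602  -1.16752694]
greenR [-175.1332709  -143.63813167] [-271.61629397 -144.35212398] [-96.48302307  -0.71399231]
top can 0
top mug 238
top jar 0
side can 0
side mug 182
side jar 0
```

Run:
```python
from h import *
import cv2
d8=pickle.load(open("im8.pkl","rb"))
a=d["top"]["color"][255:315,350:420,::-1];b=d8["top"]["color"][255:315,350:420,::-1]
cv2.imwrite("pics/mug.png",cv2.resize(np.hstack([a,b]),None,fx=5,fy=5))
```

View pics/mug.png

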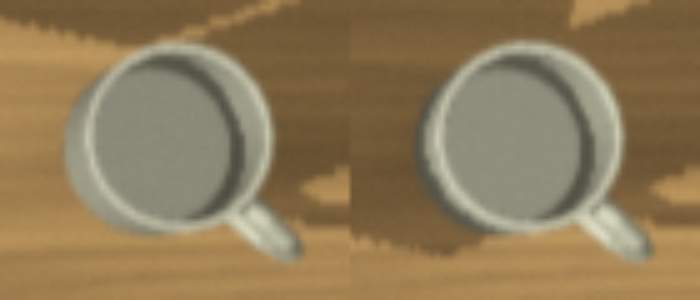

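The mug has not moved. It has the same outline in both crops, and only the shadow on it changed.

```bash
python3 -c "
from plant import order;print(order.sign_off())"
```

```text
the job is handed in; nothing more can be done
None
```

The knife drawer is fully open and the catch was released. The job is handed in, finished at about 10.7 s with the robot clear of everything.

- **Pressing the catch:** With the fingers shut, I pressed the thumb plate about 14 mm down, reading about 6 N of spring force.
- **Opening the drawer:** I kept the plate down and slid the drawer towards the robot at 36–60 mm/s, slower at the end. At the stop the fingertips touched the inner face of the front with about 8 N. I then lifted straight up and moved the arm aside.

**Last checks:**
- **Drawer:** The top camera shows 96.4 mm of travel from a start of about 0.053 m. That puts it at about 0.150 m, given calibration good to about 2 mm.
- **Catch:** It was not measured separately. The plate shows fully, and the mark's place in the top view fits the raised height.
- **Canister and jar:** No pixel change in either view.
- **Mug:** The image comparison flagged it, but an enlarged top view showed only a changed shadow, with the mug in the same place.

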